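# Lock the tilting bin: feel for the hidden groove with the drop key

## Task

Lock the reject bin so that it cannot tip: lift the steel drop key out of its wooden stand, put its blade through the brush-sealed slot of the lock housing near the slot's end away from the bin, and slide it, pressed lightly on the sprung bar hidden inside, towards the bin until it drops into the bar's cross groove. Stop there, without dragging the bar along, push the key down until its collar lies flat on the housing, and let go of it. Do not rock the bin or disturb the mallet head, bushing and gauge block.

Things in the scene. Friction and masses are not known exactly. Their poses are not given: they have to be found in the camera images.
- key_grip (a point): Centre of the rectangular grip of the drop key: 30 mm (its x) by 20 mm (its y), 56 mm tall. The key is bare steel, about 0.28 kg, and starts upright in the stand; z is up along it, and a half turn about z gives the same key. This point is 35 mm above the collar's underside and 69 mm above the blade's tip.
- key_seat (a point): Centre of the underside of the key's round collar (38 mm across, 7 mm thick, just below the grip), same axes as key_grip. From here the flat blade points down: 12 mm (x) by 8 mm (y), 34 mm long.
- stand_top (a point): Centre of the top of the key's dark wooden stand, a fixed block 70 by 70 mm, 45 mm high, with a hole 40 mm deep in which the blade hangs loosely; the collar rests on the top.
- housing: Grey iron lock housing, fixed; its origin is under the middle of its foot, on the ledge. 70 mm wide (x), 330 mm long (y), 60 mm high, z up; +y points to the bin, whose bracket begins 180 mm from here. Screw heads 3 mm high on its cover, 24 mm to either side of the centre line, at y = +-100 and +-145 mm.
- slot_mid (a point): Middle of the slot in the housing's cover, at the height of the cover's top, axes as the housing's. The slot is 18 mm wide (x) and runs 75 mm either way along y. Black bristles hide what is inside and offer no resistance. With its blade in the bar's groove the key's collar can lie on the cover; elsewhere the bar holds it 6 to 14 mm above.
- lockbar (a joint): Shift of the hidden lock bar along y since the start, m. Its flat top lies 20 mm below slot_mid on springs: it gives above 2.5 N, then 0.6 N per mm, 8 mm at most. One groove crosses it (along x), 12.5 mm wide, 17 mm deep, centred anywhere from y = -30 to +55 mm of slot_mid. Over 15 N sideways drags the bar; over 8 mm of shift spoils the lock.
- bin (a joint): Tilt of the olive steel bin (200 by 200 mm, 125 mm deep, top about 195 mm above the ledge, centre 300 mm from slot_mid in +y) on its bracket, rad; 0 is upright. It has rejected pinions in it. Leave it alone.
- mallet_c (a point): Centre of a mallet head lying on the ledge: 88 mm long (x), 40 mm thick, copper-faced. Bystander.
- bushing_c (a point): Centre of a cast-iron bushing, 48 mm across, 36 mm high. Bystander.
- gauge_c (a point): Centre of an aluminium gauge block, 30 by 35 by 20 mm. Bystander.
Things that resemble listed ones, but are neither listed nor needed, are in the scene too. Leave any pink or yellow look-alike of the part that bears key_grip alone.

How it is judged:
On the way:
1. the key's blade is in the slot, 45 mm or more from its middle on the side away from the bin, resting on the bar (collar 4 to 18 mm above the housing) (y of key_seat in the frame of slot_mid between -0.075 and -0.045 m and x of key_seat in the frame of slot_mid between -0.01 and 0.01 m and z of key_seat in the frame of slot_mid between 0.004 and 0.018 m), for 0.1 s.
At the end, for the whole second after the job is handed in: The key stands by itself in the bar's groove, let go of and at rest, upright within 0.08 rad, its collar down on the housing within 3 mm, and the bar within 8 mm of where it began (z of key_seat in the frame of slot_mid between -0.003 and 0.003 m and x of key_seat in the frame of slot_mid between -0.008 and 0.008 m and y of key_seat in the frame of slot_mid between -0.05 and 0.075 m and angle between key_seat's own z axis and vertical below 0.08 rad and linear speed of key below 0.02 m/s and value of joint lockbar between -0.008 and 0.008 m); the robot touches nothing.
It fails at once if the lock bar is dragged along more than 8 mm (value of joint lockbar above 0.008 m or value of joint lockbar below -0.008 m).
It fails at once if the bin is rocked more than 0.1 rad (value of joint bin above 0.1 rad or value of joint bin below -0.1 rad).
It fails at once if the mallet head is disturbed (moved more than 20 mm) (distance of mallet_c from where it was at the start of the episode above 0.02 m).
It fails at once if the bushing is disturbed (moved more than 20 mm) (distance of bushing_c from where it was at the start of the episode above 0.02 m).
It fails at once if the gauge block is disturbed (moved more than 20 mm) (distance of gauge_c from where it was at the start of the episode above 0.02 m).
It also fails if it takes over 64 s, if anything falls off the work surface, if the arm or the gripper's body presses on something with over 40 N, if the wrist force passes 120 N, or if a joint passes its speed limit or range.

## Robot

A 6-joint arm with a two-finger parallel gripper is mounted at the origin on the work surface. World frame = base frame: x ahead of the robot, y to its left, z up, the work surface at z = 0. Lengths are in m, angles in rad, forces in N, time in s.
With the tool pointing down it reaches from about 0.35 to 0.8 m from the base axis. Payload 7.3 kg.
Tool frame: the origin (TCP) lies on the front face of the gripper's body, between the roots of the fingers; the fingertips stand 73 mm ahead of it and the grasp point (between the pads) lies 54 mm ahead of it (manip.nose_length is the distance from the TCP to the fingertips, in m); y points along the fingers, x is the direction in which the jaws open and shut, and the axes are right-handed (so a half turn about y gives the same grasp; the last joint's range is limited). The gripper opens to 85 mm and grips with 20 to 120 N. Pads are 22 mm wide; open, the fingers measure 114 mm over their backs; the gripper's body (76 mm by 85 mm) begins 54 mm behind the grasp point. The pads swing forward as they close: fully open they stand 13 mm farther back than shut.
Start: joints at [-1.267, 0.342, 1.524, -0, 1.275, -0.146], TCP at [0.228, -0.473, 0.304] pointing down, gripper open.
Joint ranges: [-2.53, 2.53], [-0.77, 2.02], [0.04, 2.7], [-1, 4.14], [0.28, 2.66], [-3.11, 3.11]. Speed limits (rad/s): [2.57, 2.57, 3.14, 3.14, 3.14, 3.14].

## Interface

Orientations are given as [roll, pitch, yaw] about the fixed x, y, z axes, in that order (R = Rz(yaw) Ry(pitch) Rx(roll)).
In Python, from plant import manip gives the robot as it stands.
- The arm moves only by the shell command python3 -m creep 'ROWS' [FORCE]. ROWS is JSON, a list of rows, each an object of numbers: "dx", "dy", "dz": the shift along the tool's x, y, z scaled (see below); "rx", "ry", "rz": the turn, a rotation vector about the tool's x, y, z scaled (see below); "claw": the closure in counts, from 0 (fully open) to 255 (shut). A call has 1 to 12 rows; each row shifts and turns the pose as measured when the row begins, along the tool's axes as they then stand; what a row does not reach is not made up. The controller multiplies each number of a shift by 0.25 m and each number of a turn by 180 degrees. A row lasts 1/8 s, in which the tool goes at most 62.5 mm and 10.7 degrees, less where a joint would pass 70% of its speed; a pose out of reach is approached as far as the arm can. A call with a number of a shift or a turn outside -1 to 1 is refused whole. A call with a gripper value outside its range is refused whole. The fingers move at their own pace and stop on an object; FORCE is the grip in N (left out, the last holds). Time passes only in rows, so rows that do not move let the fingers close. It gives the time, the measured TCP pose, the force and the opening at its end, in the units of the state.
- manip.sense(): the state, without advancing time (a new reading comes with each control period).
- manip.get_image(name): name is "scene" or "side" or "wrist"; returns the picture (480x640x3 uint8, red, green, blue); there is no depth.
- manip.camera_params(name): a dict with "intrinsics" (3x3 intrinsics, pixels), "dist_coeffs" ([k1, k2, p1, p2, k3] as OpenCV has them; the pictures are not rectified), "rvec" (rotation vector, rad) and "tvec" (3), from world to camera coordinates, as OpenCV has them. Camera axes: x right, y down, z forward; pixel columns grow to the right and rows downward; lengths in m; the calibration is good to about 2 mm. A picture is of the moment at which its call begins: read the wrist's pose just before it. camera_params takes no time and is no camera call; for the wrist camera it gives the pose at the moment of the call.
- manip.sign_off(): hands the job in, once; it reports no verdict.
Trained networks look in the newest picture that a camera, given by its name, has taken for a name from the list of things; names that differ only in an ending like _2 or _b are one class to them, and where a whole thing is asked for, a point or a joint stands for the part that bears it (a point fixed in the world has none). Each returns a list of dicts, best first, with "confidence" (0 to 1); they miss things now and then, are a little off and sometimes report something else, mostly with a low value. They report only what shows in the picture. A call takes as long as a camera call. They do not tell look-alikes from the thing itself.
- manip.look_for(camera, name): "extent" ([left, top, right, bottom] in pixels, round what is visible of it).
The state is a dict: "t": time; "joint_positions": joint angles; "qd": joint speeds; "tau": joint torques, N m; "position": TCP position; "tcp_rot": TCP orientation; "force": force on the tool from outside, world axes, zero at the start; "moment": the same for the moment, N m; "opening": finger opening in m.
Only numpy, scipy, OpenCV 4.12 (cv2) and the standard library are available. Lean on these libraries where they do the work, as an engineer would, in place of code of your own. Each camera call takes 0.05 s, during which the arm holds its last target.

## Working session

There is one attempt and no reset: what is moved stays moved. The work goes in short steps, Python scripts to look and compute and a shell command to move; the robot and the scene stay as the last step left them, time stands still between calls to the robot, and variables do not carry over. Pictures are saved under pics/ and viewed, and the job is handed in when it is done.

```bash
ls; mkdir -p pics; cat > h.py <<'E'
from plant import manip
import numpy as np, cv2
def snap(c,fn):
    im=manip.get_image(c); cv2.imwrite('pics/'+fn,im[:,:,::-1]); return im
def cam(c):
    p=manip.camera_params(c); return np.array(p['intrinsics'],float),np.array(p['dist_coeffs'],float),np.array(p['rvec'],float),np.array(p['tvec'],float)
def ray(c,uv,P=None):
    K,d,r,t=P or cam(c); n=cv2.undistortPoints(np.array([[uv]],float),K,d)[0,0]
    R=cv2.Rodrigues(r)[0]; return -R.T@t, R.T@np.array([n[0],n[1],1])
def atz(c,uv,z,P=None):
    o,v=ray(c,uv,P); return o+v*(z-o[2])/v[2]
def tri(obs):
    A=np.zeros((3,3));b=np.zeros(3)
    for o,v in obs:
        v=v/np.linalg.norm(v);M=np.eye(3)-np.outer(v,v);A+=M;b+=M@o
    return np.linalg.solve(A,b)
def proj(c,X,P=None):
    K,d,r,t=P or cam(c); return cv2.projectPoints(np.array(X,float).reshape(-1,3),r,t,K,d)[0][:,0]
E
python3 - <<'E'
from h import *
for c in ['scene','side','wrist']:
    snap(c,c+'0.png')
    for n in ['key_grip','housing','stand_top','slot_mid','bin','mallet_c','bushing_c','gauge_c']:
        try: print(c,n,[(round(r['confidence'],2),np.round(r['extent']).astype(int).tolist()) for r in manip.look_for(c,n)][:4])
        except Exception as e: print(c,n,e)
print(manip.sense())
E
```

```text
pics
scene key_grip [(0.97, [152, 255, 175, 292]), (0.91, [201, 254, 227, 289]), (0.82, [233, 294, 257, 328]), (0.62, [171, 286, 192, 326])]
scene housing [(0.62, [266, 112, 437, 318])]
scene stand_top [(0.97, [191, 271, 240, 307]), (0.16, [203, 256, 226, 286])]
scene slot_mid [(0.77, [266, 111, 435, 322])]
scene bin [(0.89, [328, 114, 434, 211])]
scene mallet_c [(0.65, [319, 335, 366, 383])]
scene bushing_c [(0.19, [328, 112, 434, 214])]
scene gauge_c [(0.51, [246, 238, 261, 254])]
side key_grip [(0.9, [270, 340, 297, 388]), (0.87, [209, 387, 236, 444]), (0.83, [286, 390, 311, 452]), (0.57, [347, 345, 370, 400])]
side housing [(0.61, [212, 133, 378, 369])]
side stand_top [(0.93, [252, 360, 313, 419]), (0.57, [269, 338, 298, 386])]
side slot_mid [(0.95, [215, 129, 380, 369])]
side bin [(0.91, [211, 130, 334, 237]), (0.6, [269, 340, 296, 387])]
side mallet_c [(0.79, [438, 334, 498, 361])]
side bushing_c [(0.57, [228, 289, 254, 320])]
side gauge_c [(0.91, [233, 325, 259, 346])]
wrist key_grip []
wrist housing []
wrist stand_top []
wrist slot_mid []
wrist bin []
wrist mallet_c []
wrist bushing_c []
wrist gauge_c []
{'t': 1.35, 'joint_positions': array([-1.26698914e+00,  3.42011988e-01,  1.52408110e+00, -1.70225436e-05,
        1.27540680e+00, -1.46014597e-01]), 'qd': array([-0.00162377, -0.00129923, -0.00021789, -0.00069108,  0.00129693,
        0.00388694]), 'tau': array([ 9.91198358e-04, -4.33560741e+01, -2.46271294e+01, -4.31018464e-05,
        3.27789003e-04,  3.43592589e-06]), 'position': array([ 0.22828768, -0.4727882 ,  0.30392189]), 'tcp_rot': array([-1.57082594e+00, -8.94029501e-05, -1.12096959e+00]), 'force': array([-0.64991582,  0.49431584, -0.82944565]), 'moment': array([0.01251032, 0.00356493, 0.01139955]), 'opening': 0.08512015937363625}
```

View pics/scene0.png

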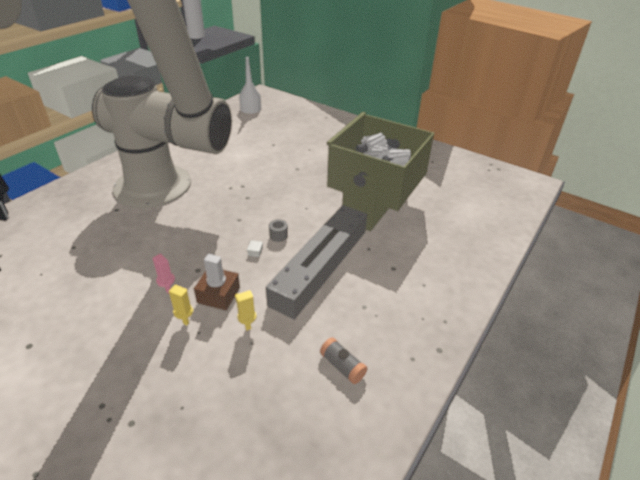

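View pics/side0.png

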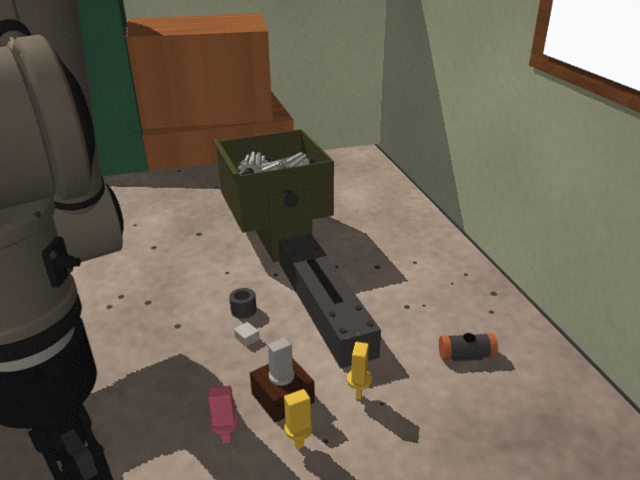

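View pics/wrist0.png

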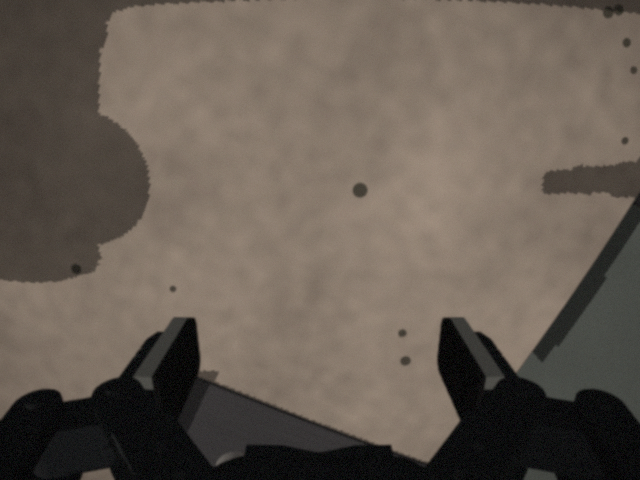

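```bash
python3 - <<'E'
from h import *
for c,(x0,y0,x1,y1) in {'scene':(140,190,370,340),'side':(200,220,400,460)}.items():
    im=cv2.imread(f'pics/{c}0.png')[y0:y1,x0:x1]
    s=min(800/(x1-x0),600/(y1-y0)); print(c,s)
    cv2.imwrite(f'pics/{c}0c.png',cv2.resize(im,None,fx=s,fy=s,interpolation=cv2.INTER_CUBIC))
# rough triangulation
def cen(b): return ((b[0]+b[2])/2,(b[1]+b[3])/2)
prs={'key':([201,254,227,289],[270,340,297,388]),'gauge':([246,238,261,254],[233,325,259,346]),'mallet':([319,335,366,383],[438,334,498,361]),'bin':([328,114,434,211],[211,130,334,237])}
for k,(a,b) in prs.items(): print(k,tri([ray('scene',cen(a)),ray('side',cen(b))]))
# camera centers
for c in('scene','side'): print(c,ray(c,(320,240))[0], cam(c)[0][0,0])
E
```

```text
scene 3.4782608695652173
side 2.5
key [ 0.45290885 -0.19340307  0.07372821]
gauge [ 0.41800248 -0.03964828  0.01299063]
mallet [ 0.76225231 -0.1831928   0.02006105]
bin [0.54673849 0.32574837 0.11522318]
scene [ 1.00845474 -0.63297879  0.74379019] 464.18939560648766
side [ 0.34040396 -0.80221813  0.65277736] 571.2841695636045
```

View pics/scene0c.png

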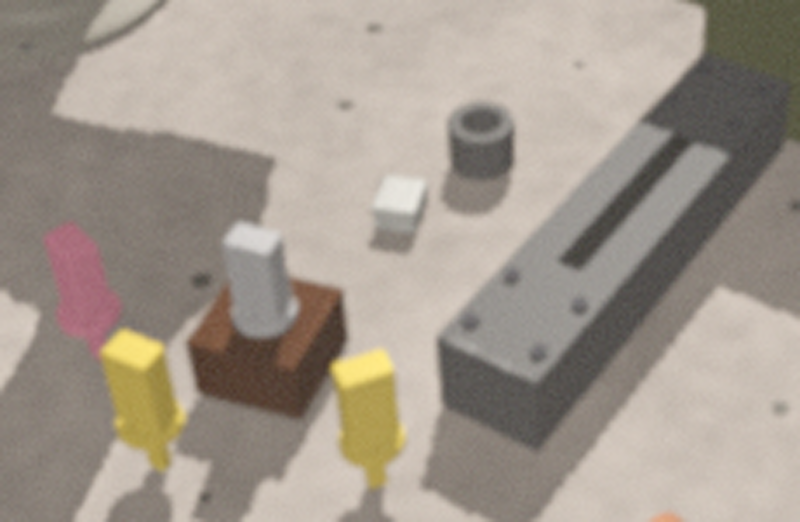

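View pics/side0c.png

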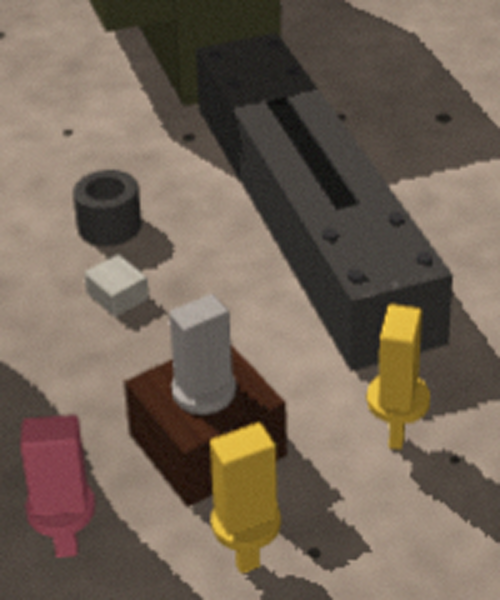

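```bash
cat > fit.py <<'E'
from h import *
from scipy.optimize import least_squares
S=lambda p:(140+p[0]/3.478,190+p[1]/3.478)
D=lambda p:(200+p[0]/2.5,220+p[1]/2.5)
obs=[('scene',S((440,342)),(-35,-165,60)),('scene',S((540,382)),(35,-165,60)),('scene',S((538,446)),(35,-165,0)),('scene',S((445,405)),(-35,-165,0)),
('scene',S((572,265)),(0,-75,60)),
('side',D((347,299)),(-35,-165,60)),('side',D((450,274)),(35,-165,60)),('side',D((361,369)),(-35,-165,0)),('side',D((447,344)),(35,-165,0)),('side',D((344,205)),(0,-75,60))]
for c,f,l in (('scene',S,[(511,276),(580,306),(471,322),(539,352)]),('side',D,[(331,235),(397,218),(358,276),(425,258)])):
    for p,q in zip(l,[(-24,-100,62),(24,-100,62),(-24,-145,62),(24,-145,62)]): obs.append((c,f(p),q))
P={c:cam(c) for c in('scene','side')}
def res(v,full=False):
    x,y,z,a=v;R=np.array([[np.cos(a),-np.sin(a),0],[np.sin(a),np.cos(a),0],[0,0,1]])
    r=[proj(c,R@(np.array(q)/1000)+[x,y,z],P[c])[0]-uv for c,uv,q in obs]
    return np.array(r) if full else np.ravel(r)
s=least_squares(res,[.55,.05,0,0]);print(s.x, 'slot mid z',s.x[2]+.06);print(res(s.x,True).round(1))
E
python3 fit.py
```

```text
[ 0.5727517   0.01610983 -0.00184741  0.10190126] slot mid z 0.05815258636383467
[[-0.6 -1.9]
 [ 0.1 -0.3]
 [ 1.   1.2]
 [-0.6 -0.2]
 [-0.9 -0.2]
 [ 2.6  1.1]
 [ 1.5  0.2]
 [-3.4  1.4]
 [ 0.9  0.2]
 [ 1.6  1.2]
 [ 0.7 -1. ]
 [ 0.5 -1.4]
 [ 0.4 -1. ]
 [ 0.9 -0.9]
 [-0.5  0.1]
 [-0.6  0.2]
 [-0.4 -0. ]
 [-0.1 -0.1]]
```

```bash
cat >> h.py <<'E'
from scipy.spatial.transform import Rotation as Ro
def tcp():
    s=manip.sense(); return np.array(s['position']),Ro.from_euler('xyz',s['tcp_rot']).as_matrix(),s
def rel(target,yaw):
    """shift (in units, tool axes now) to target TCP and turn (units) to [-pi/2,0,yaw]"""
    p,R,s=tcp(); d=R.T@(np.array(target)-p)
    T=Ro.from_euler('xyz',[-np.pi/2,0,yaw]).as_matrix()
    rv=Ro.from_matrix(R.T@T).as_rotvec()
    print('shift mm',(d*1000).round(1),'units',(d/.25).round(4),'turn deg',np.degrees(rv).round(2),'units',(rv/np.pi).round(4))
E
python3 - <<'E'
from h import *
p,R,s=tcp();K,d,r,t=cam('wrist');Rc=cv2.Rodrigues(r)[0]
print('cam pos in tool',R.T@(-Rc.T@t-p),'cam axes in tool\n',(R.T@Rc.T).round(3),K[0,0])
c=-Rc.T@t
for yaw in(-1.12,0.102,0.0,-0.5): rel([.45,-.193,.304],yaw)
E
```

```text
cam pos in tool [-0.00069002 -0.06954685  0.07710639] cam axes in tool
 [[ 1.    -0.    -0.001]
 [ 0.001 -0.303  0.953]
 [-0.001 -0.953 -0.303]] 419.44216534260335
shift mm [-1.556e+02 -1.000e-01  3.213e+02] units [-6.2220e-01 -4.0000e-04  1.2852e+00] turn deg [ 0.   -0.06  0.01] units [ 0.     -0.0003  0.    ]
shift mm [-1.556e+02 -1.000e-01  3.213e+02] units [-6.2220e-01 -4.0000e-04  1.2852e+00] turn deg [  0.   -70.07   0.  ] units [ 0.     -0.3893  0.    ]
shift mm [-1.556e+02 -1.000e-01  3.213e+02] units [-6.2220e-01 -4.0000e-04  1.2852e+00] turn deg [  0.   -64.23   0.  ] units [ 0.     -0.3568  0.    ]
shift mm [-1.556e+02 -1.000e-01  3.213e+02] units [-6.2220e-01 -4.0000e-04  1.2852e+00] turn deg [  0.   -35.58   0.  ] units [ 0.     -0.1977  0.    ]
```

```bash
python3 - <<'E'
from h import *
im=cv2.imread('pics/side0.png')[330:430,240:330];cv2.imwrite('pics/k1.png',cv2.resize(im,None,fx=6,fy=6,interpolation=cv2.INTER_CUBIC))
Z=.108
q=[atz('side',(200+a/2.5,220+b/2.5),Z) for a,b in[(172,312),(213,297),(229,310),(188,330)]]
for i in range(4): e=q[(i+1)%4]-q[i];print(q[i].round(4),np.linalg.norm(e).round(4),np.degrees(np.arctan2(e[1],e[0])).round(1))
E
```

```text
[ 0.4348 -0.1855  0.108 ] 0.0261 13.5
[ 0.4601 -0.1794  0.108 ] 0.0149 -65.1
[ 0.4664 -0.1929  0.108 ] 0.0278 -159.1
[ 0.4404 -0.2028  0.108 ] 0.0182 108.0
```

View pics/k1.png

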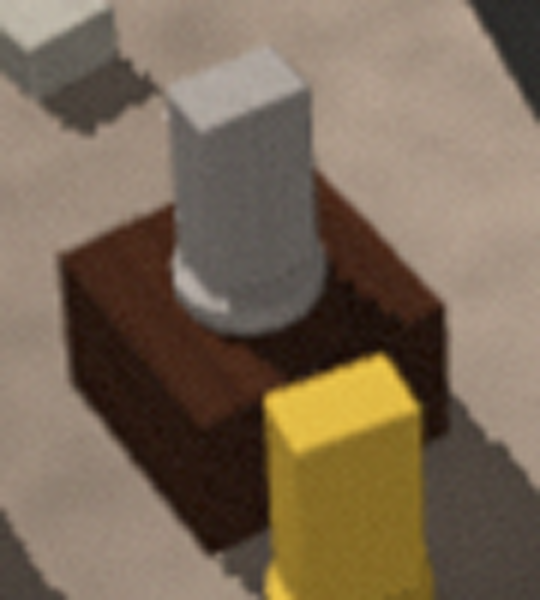

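```bash
python3 -m creep '[{"dx":-0.08,"dz":0.16},{"dx":-0.08,"dz":0.16},{"dx":-0.08,"dz":0.16},{"dx":-0.08,"dz":0.16},{"dx":-0.08,"dz":0.16},{"dx":-0.08,"dz":0.16},{"dx":-0.08,"dz":0.16},{"dx":-0.07,"dz":0.16},{"ry":0.048},{}]'
python3 - <<'E'
from h import *
snap('wrist','w1.png'); P=cam('wrist')
print(manip.look_for('wrist','key_grip'))
rel([.4505,-.19,.30],-1.27)
E
```

```text
[]
shift mm [-158.     3.9  323.1] units [-0.6321  0.0156  1.2922] turn deg [-0.    8.54  0.01] units [-0.      0.0474  0.    ]validation failed for argument at $[0]...
```

View pics/w1.png

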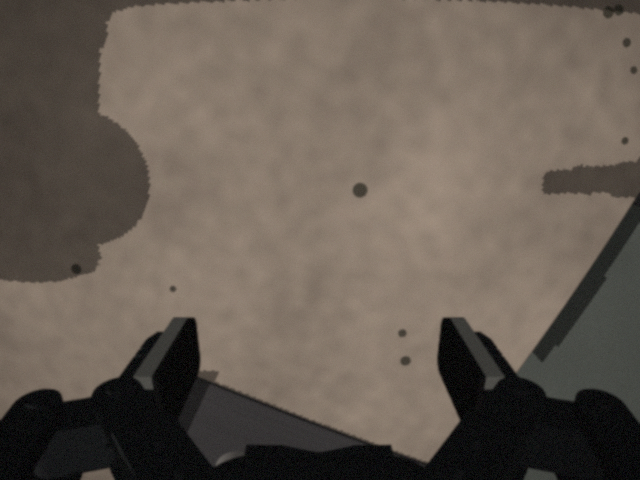

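The move was refused and the picture is unchanged, so the rows probably need every key.

```bash
python3 -m creep '[{"dx":-0.08,"dy":0,"dz":0.16,"rx":0,"ry":0,"rz":0,"claw":0}]'; python3 - <<'E'
from h import *
rel([.4505,-.19,.30],-1.27)
E
```

```text
t: 1.58
position: [0.2549, -0.4386, 0.3036]
tcp_rot: [-1.571, -0.001, -1.124]
force: [0.9, 1.0, 0.0]
opening: 0.0858
shift mm [-139.8    3.4  283.7] units [-0.5591  0.0136  1.135 ] turn deg [0.02 8.34 0.04] units [0.0001 0.0463 0.0002]
```

```bash
python3 -m creep '[{"dx":-0.08,"dy":0,"dz":0.16,"rx":0,"ry":0,"rz":0,"claw":0},{"dx":-0.08,"dy":0,"dz":0.16,"rx":0,"ry":0,"rz":0,"claw":0},{"dx":-0.08,"dy":0,"dz":0.16,"rx":0,"ry":0,"rz":0,"claw":0},{"dx":-0.08,"dy":0,"dz":0.16,"rx":0,"ry":0,"rz":0,"claw":0},{"dx":-0.08,"dy":0,"dz":0.16,"rx":0,"ry":0,"rz":0,"claw":0},{"dx":-0.08,"dy":0,"dz":0.16,"rx":0,"ry":0,"rz":0,"claw":0},{"dx":-0.08,"dy":0,"dz":0.16,"rx":0,"ry":0,"rz":0,"claw":0},{"dx":0,"dy":0,"dz":0,"rx":0,"ry":0.046,"rz":0,"claw":0},{"dx":0,"dy":0,"dz":0,"rx":0,"ry":0,"rz":0,"claw":0}]'
python3 - <<'E'
from h import *
snap('wrist','w2.png'); P=cam('wrist')
print(manip.look_for('wrist','key_grip'))
rel([.4505,-.19,.30],-1.27)
E
```

```text
t: 2.7
position: [0.454, -0.1813, 0.3041]
tcp_rot: [-1.569, -0.003, -1.269]
force: [-0.9, 0.4, -0.3]
opening: 0.0854
[{'extent': [411.5, 226.5, 471.3, 294.1], 'confidence': 0.78}, {'extent': [303.9, 196.0, 349.3, 264.3], 'confidence': 0.75}, {'extent': [384.0, 60.0, 446.7, 118.2], 'confidence': 0.6}, {'extent': [333.0, 308.2, 378.3, 386.0], 'confidence': 0.59}]
shift mm [ 6.8  4.1 -5.5] units [ 0.0273  0.0165 -0.022 ] turn deg [-0.11  0.07  0.15] units [-0.0006  0.0004  0.0008]
```

View pics/w2.png

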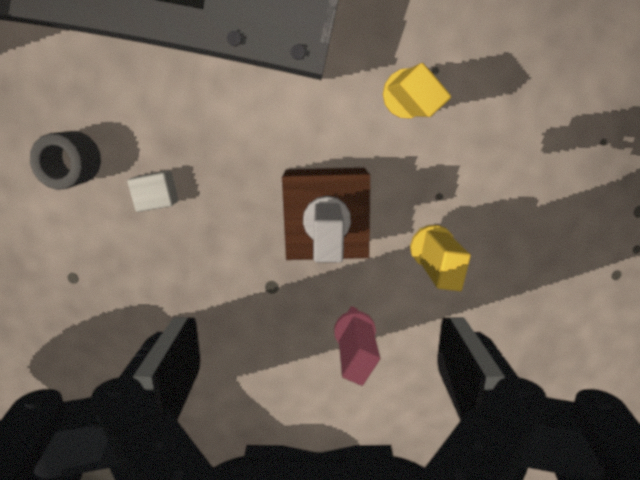

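```bash
python3 - <<'E'
from h import *
im=cv2.imread('pics/w2.png')[160:270,270:390];cv2.imwrite('pics/w2c.png',cv2.resize(im,None,fx=5,fy=5,interpolation=cv2.INTER_CUBIC))
E
```

```text
(no output)
```

View pics/w2c.png

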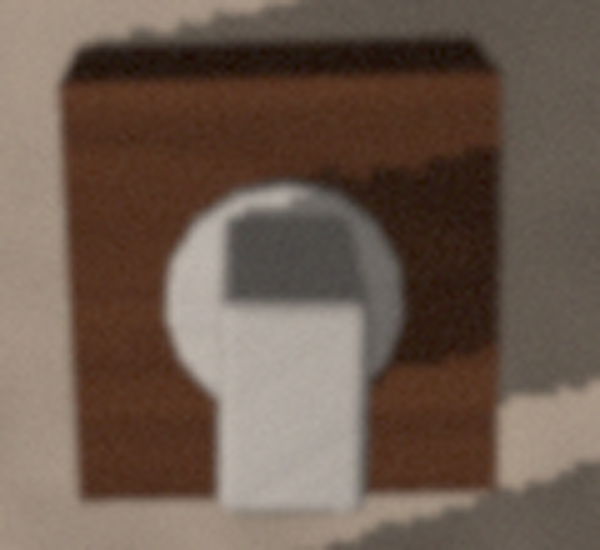

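The close crop shows the steel key's grip and collar in the dark wooden stand at wrist pixel (329,240). The yellow ones are at (415,91) and (440,258), the pink one at (357,346).

```bash
python3 - <<'E'
from h import *
P=cam('wrist')
for Z,c in((.108,[(222,302),(362,306),(362,510),(218,506)]),(.045,[(65,85),(500,78),(495,495),(82,497)])):
    q=[atz('wrist',(270+a/5,160+b/5),Z,P) for a,b in c]
    for i in range(4): e=q[(i+1)%4]-q[i];print(np.linalg.norm(e).round(4),np.arctan2(e[1],e[0]).round(3))
    g=np.mean(q,0);print('c',g)
    for c2 in('scene','side'): print(c2,proj(c2,g))
    if Z>.1: rel([g[0],g[1],.2],-1.27)
E
```

```text
0.0183 -1.299
0.0285 -2.823
0.0195 1.842
0.0284 0.28
c [ 0.44891983 -0.18982106  0.108     ]
scene [[211.75355705 257.47145674]]
side [[279.149185   344.89879808]]
shift mm [  5.9 104.1  -7.1] units [ 0.0237  0.4165 -0.0286] turn deg [-0.11  0.07  0.15] units [-0.0006  0.0004  0.0008]
0.0684 -1.253
0.0697 -2.816
0.0689 1.877
0.0688 0.318
c [ 0.44842925 -0.19067694  0.045     ]
scene [[215.06733123 279.80328741]]
side [[280.91584198 377.64229464]]
```

```bash
python3 -m creep '[{"dx":0.024,"dy":0,"dz":-0.029,"rx":0,"ry":0,"rz":0,"claw":105},{"dx":0,"dy":0.12,"dz":0,"rx":0,"ry":0,"rz":0,"claw":105},{"dx":0,"dy":0.12,"dz":0,"rx":0,"ry":0,"rz":0,"claw":105},{"dx":0,"dy":0.12,"dz":0,"rx":0,"ry":0,"rz":0,"claw":105},{"dx":0,"dy":0,"dz":0,"rx":0,"ry":0,"rz":0,"claw":105}]'
python3 - <<'E'
from h import *
snap('wrist','w3.png'); snap('side','s3.png')
rel([.4488,-.19,.134],-1.26)
E
```

```text
t: 3.42
position: [0.4466, -0.1951, 0.2129]
tcp_rot: [-1.568, -0.005, -1.268]
force: [0.4, -0.0, 0.5]
opening: 0.0503
shift mm [-5.8 81.2  2. ] units [-0.0233  0.3248  0.0079] turn deg [-0.36 -0.43  0.54] units [-0.002  -0.0024  0.003 ]
```

View pics/w3.png

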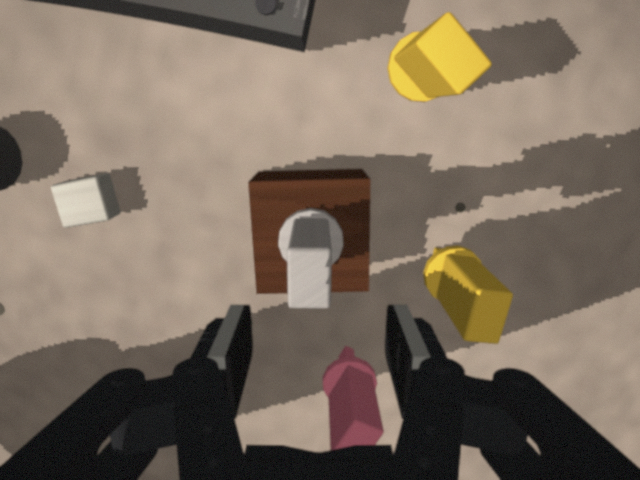

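View pics/s3.png

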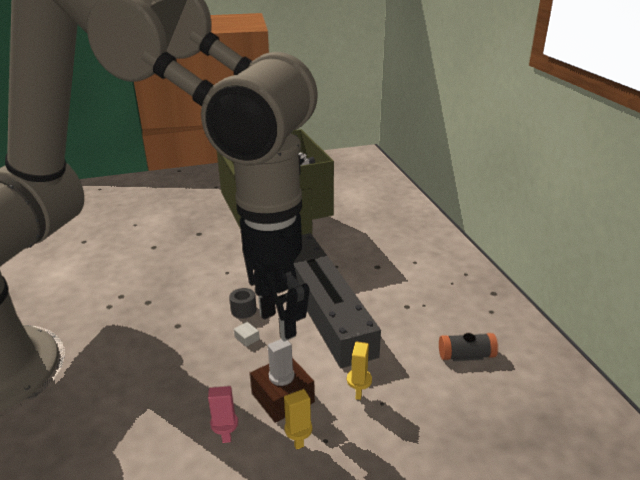

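```bash
python3 -m creep '[{"dx":-0.023,"dy":0.08,"dz":0.008,"rx":-0.002,"ry":-0.002,"rz":0.003,"claw":105},{"dx":0,"dy":0.08,"dz":0,"rx":0,"ry":0,"rz":0,"claw":105},{"dx":0,"dy":0,"dz":0,"rx":0,"ry":0,"rz":0,"claw":105}]'
python3 - <<'E'
from h import *
im=snap('wrist','w4.png')
rel([.4488,-.19,.134],-1.26)
P=cam('wrist')
print(proj('wrist',[.4488,-.19,.108],P))
E
```

```text
t: 3.9
position: [0.4504, -0.1918, 0.1794]
tcp_rot: [-1.565, -0.007, -1.261]
force: [0.2, -0.5, 0.3]
opening: 0.0501
shift mm [-3.  46.2 -1.7] units [-0.0122  0.1849 -0.0067] turn deg [-0.42 -0.06  0.49] units [-0.0023 -0.0003  0.0027]
[[311.78556235 326.28834473]]
```

View pics/w4.png

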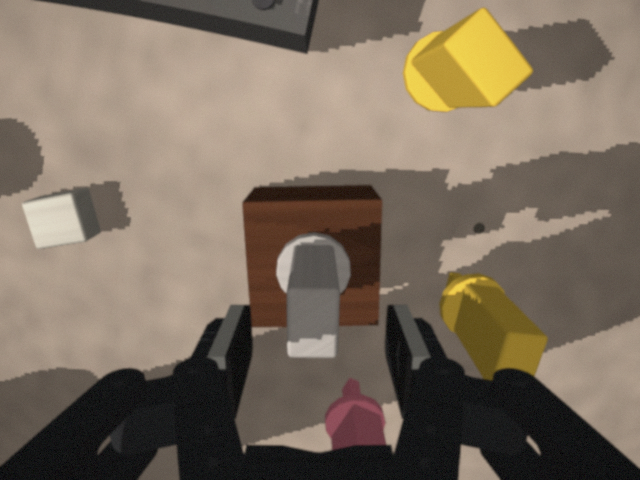

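```bash
python3 -m creep '[{"dx":-0.012,"dy":0.09,"dz":-0.007,"rx":-0.002,"ry":0,"rz":0.003,"claw":105},{"dx":0,"dy":0.09,"dz":0,"rx":-0.002,"ry":0,"rz":0.002,"claw":105},{"dx":0,"dy":0,"dz":0,"rx":-0.001,"ry":0,"rz":0.001,"claw":105}]'
python3 - <<'E'
from h import *
im=snap('wrist','w5.png')
rel([.4488,-.19,.134],-1.26)
E
```

```text
t: 4.32
position: [0.451, -0.1918, 0.1396]
tcp_rot: [-1.573, 0.003, -1.261]
force: [-0.1, 0.0, 0.2]
opening: 0.0499
shift mm [-2.9  6.5 -2. ] units [-0.0116  0.0259 -0.0081] turn deg [ 0.07 -0.05 -0.1 ] units [ 0.0004 -0.0003 -0.0006]
```

View pics/w5.png

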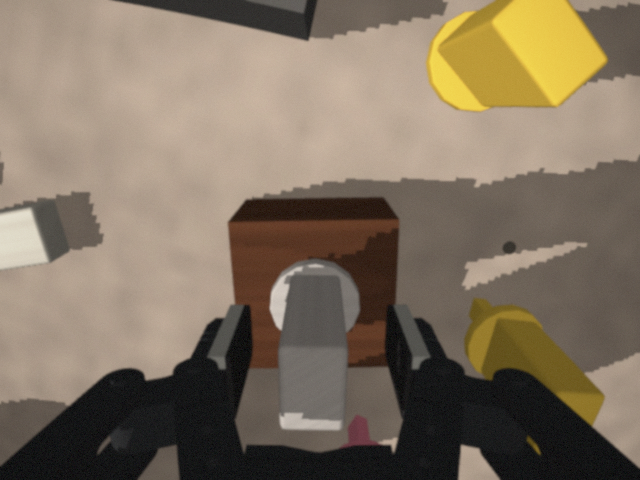

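```bash
python3 -m creep '[{"dx":-0.013,"dy":0.025,"dz":-0.009,"rx":0,"ry":0,"rz":0,"claw":105},{"dx":0,"dy":0,"dz":0,"rx":0,"ry":0,"rz":0,"claw":105}]' 60
python3 - <<'E'
from h import *
rel([.4488,-.19,.134],-1.26)
E
python3 -m creep '[{"dx":0,"dy":0,"dz":0,"rx":0,"ry":0,"rz":0,"claw":255},{"dx":0,"dy":0,"dz":0,"rx":0,"ry":0,"rz":0,"claw":255},{"dx":0,"dy":0,"dz":0,"rx":0,"ry":0,"rz":0,"claw":255},{"dx":0,"dy":0,"dz":0,"rx":0,"ry":0,"rz":0,"claw":255}]' 60
python3 - <<'E'
from h import *
rel([.4488,-.19,.134],-1.26);print(manip.sense()['force'],manip.sense()['opening'])
E
```

```text
t: 4.62
position: [0.4492, -0.1901, 0.1361]
tcp_rot: [-1.57, -0.001, -1.261]
force: [-0.2, -0.1, 0.4]
opening: 0.0501
shift mm [-0.3  2.1 -0.3] units [-0.001   0.0084 -0.0012] turn deg [-0.07 -0.04  0.07] units [-0.0004 -0.0002  0.0004]
t: 5.12
position: [0.4494, -0.1903, 0.137]
tcp_rot: [-1.569, -0.002, -1.261]
force: [-0.8, -0.6, 0.9]
opening: 0.0193
shift mm [-0.5  3.  -0.5] units [-0.0019  0.0121 -0.0022] turn deg [-0.13 -0.03  0.13] units [-0.0007 -0.0002  0.0007]
[-0.8292246  -0.60318604  0.89236131] 0.01925908354081959
```

```bash
python3 -m creep '[{"dx":0,"dy":-0.04,"dz":0,"rx":0,"ry":0,"rz":0,"claw":255},{"dx":0,"dy":-0.08,"dz":0,"rx":0,"ry":0,"rz":0,"claw":255},{"dx":0,"dy":-0.1,"dz":0,"rx":0,"ry":0,"rz":0,"claw":255},{"dx":0,"dy":-0.1,"dz":0,"rx":0,"ry":0,"rz":0,"claw":255},{"dx":0,"dy":-0.1,"dz":0,"rx":0,"ry":0,"rz":0,"claw":255},{"dx":0,"dy":0,"dz":0,"rx":0,"ry":0,"rz":0,"claw":255}]' 80
python3 - <<'E'
from h import *
rel([.579,-.0436,.245],-1.469);print(manip.sense()['force'],manip.sense()['opening'])
snap('wrist','w6.png')
E
```

```text
t: 5.88
position: [0.4485, -0.1897, 0.2465]
tcp_rot: [-1.57, -0.001, -1.261]
force: [-0.5, -0.0, -2.7]
opening: 0.019
shift mm [-99.3   1.5 168.9] units [-0.3972  0.0062  0.6757] turn deg [-0.04 11.94  0.03] units [-0.0002  0.0663  0.0001]
[-0.48552061 -0.01550248 -2.67670762] 0.018995571845256177
```

View pics/w6.png

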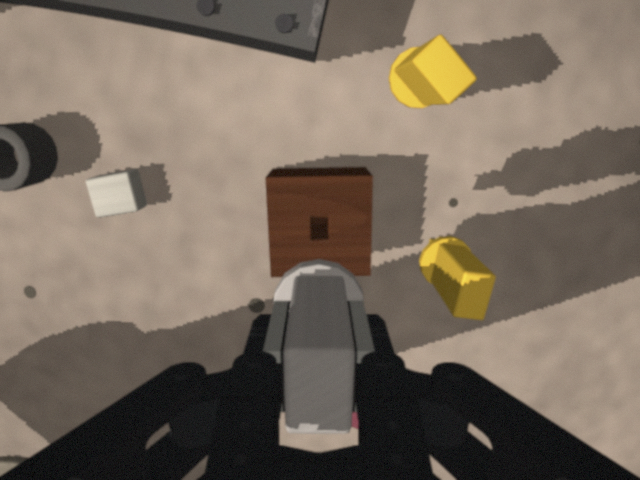

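```bash
python3 -m creep '[{"dx":-0.07,"dy":0,"dz":0.115,"rx":0,"ry":0,"rz":0,"claw":255},{"dx":-0.08,"dy":0,"dz":0.14,"rx":0,"ry":0,"rz":0,"claw":255},{"dx":-0.08,"dy":0,"dz":0.14,"rx":0,"ry":0,"rz":0,"claw":255},{"dx":-0.08,"dy":0,"dz":0.14,"rx":0,"ry":0,"rz":0,"claw":255},{"dx":-0.08,"dy":0,"dz":0.14,"rx":0,"ry":0,"rz":0,"claw":255},{"dx":0,"dy":0,"dz":0,"rx":0,"ry":0.035,"rz":0,"claw":255},{"dx":0,"dy":0,"dz":0,"rx":0,"ry":0.031,"rz":0,"claw":255},{"dx":0,"dy":0,"dz":0,"rx":0,"ry":0,"rz":0,"claw":255}]'
python3 - <<'E'
from h import *
rel([.579,-.0436,.245],-1.469);print(manip.sense()['force'],manip.sense()['opening'])
im=snap('wrist','w7.png');P=cam('wrist');np.save('P7.npy',np.array([0]));import pickle;pickle.dump(P,open('P7.pkl','wb'))
snap('side','s7.png');snap('scene','c7.png')
E
```

```text
t: 6.92
position: [0.5785, -0.0391, 0.2313]
tcp_rot: [-1.593, 0.009, -1.474]
force: [-0.4, -0.2, -2.6]
opening: 0.0189
shift mm [  4.5 -13.8  -0.2] units [ 0.0178 -0.0552 -0.0008] turn deg [ 1.25 -0.29 -0.5 ] units [ 0.007  -0.0016 -0.0028]
[-0.44423222 -0.20323408 -2.63449885] 0.01889153245439153
```

View pics/w7.png

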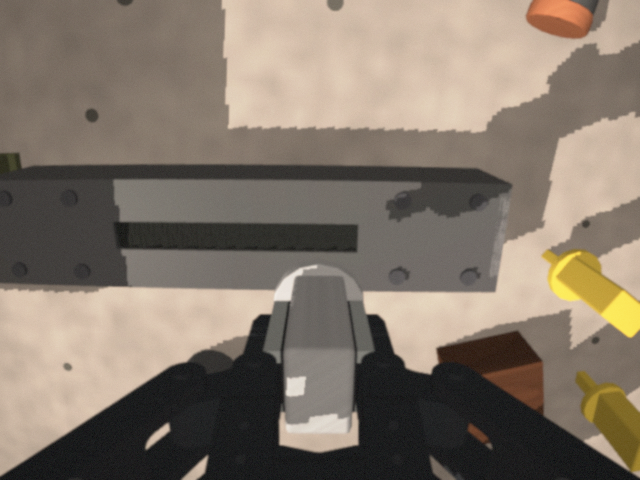

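View pics/s7.png

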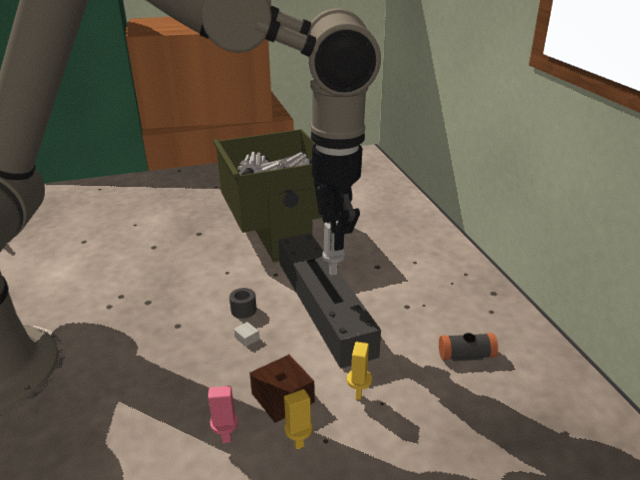

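Whole slot visible, ends at (117,238) and (357,237); screws at (403,200), (477,201), (398,275), (469,275), (69,197), (83,270).

```bash
python3 - <<'E'
from h import *
import pickle
im=cv2.imread('pics/w7.png')
cv2.imwrite('pics/w7c.png',cv2.resize(im[160:300,90:290],None,fx=4,fy=4,interpolation=cv2.INTER_CUBIC))
cv2.imwrite('pics/w7d.png',cv2.resize(im[160:300,320:520],None,fx=4,fy=4,interpolation=cv2.INTER_CUBIC))
E
```

```text
(no output)
```

View pics/w7c.png

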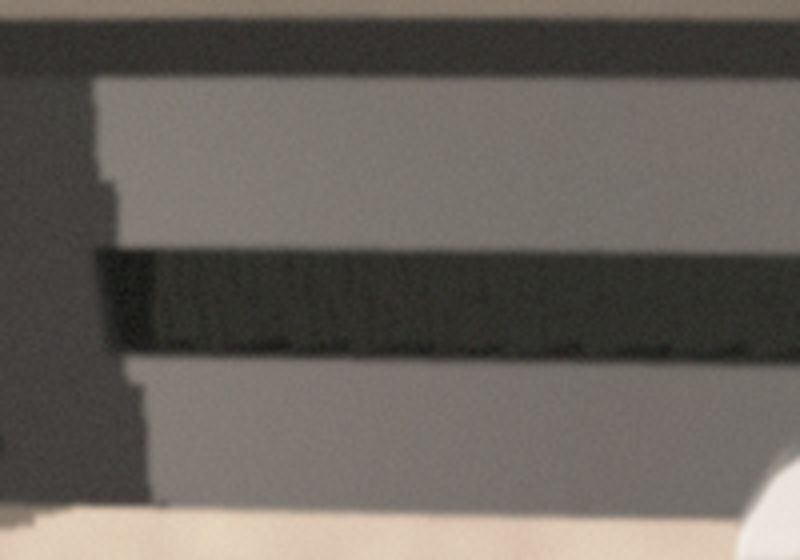

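View pics/w7d.png

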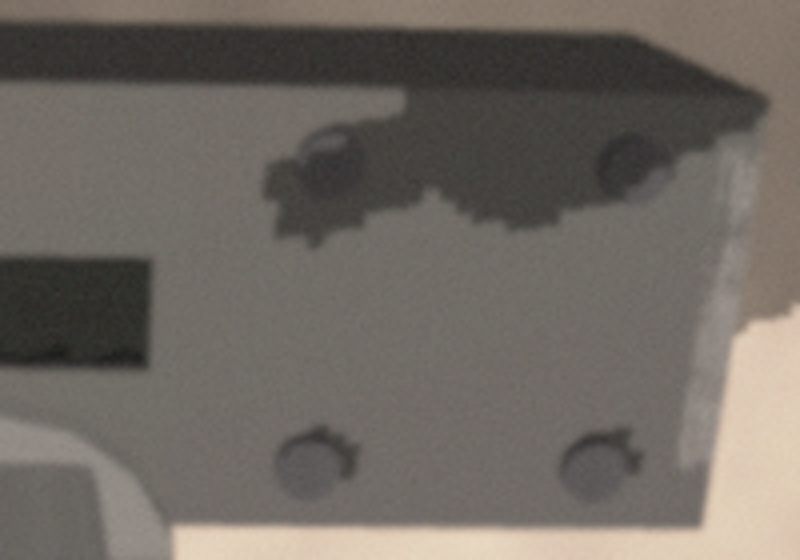

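```bash
cat > fit2.py <<'E'
from h import *
import pickle
from scipy.optimize import least_squares
P=pickle.load(open('P7.pkl','rb'))
o=[((114,222.5),(9,75,60)),((117,248.3),(-9,75,60)),((357.8,224.8),(9,-75,60)),((357,252),(-9,-75,60)),
((403.8,200.5),(24,-100,63)),((478,201.3),(24,-145,63)),((397.5,276.8),(-24,-100,63)),((468.5,276.8),(-24,-145,63)),((512,185.5),(35,-165,60)),((495.5,291.3),(-35,-165,60))]
Q=np.array([q for _,q in o])/1000.;U=np.array([u for u,_ in o])
def res(v):
    x,y,a=v[:3];z=v[3] if len(v)>3 else 0;R=Ro.from_euler('z',a).as_matrix()
    return (proj('wrist',Q@R.T+[x,y,z],P)-U).ravel()
for v0 in([.573,.016,.1],[.573,.016,.1,0]):
    s=least_squares(res,v0);print(s.x,np.sqrt(np.mean(s.fun**2)));print(s.fun.reshape(-1,2).round(1).tolist())
E
python3 fit2.py
```

```text
[0.57256912 0.01408185 0.08865348] 0.9774028494455237
[[-2.1, -0.8], [-0.9, 1.1], [0.6, -0.9], [0.2, 0.3], [-0.8, 0.5], [1.3, 0.9], [-0.2, 0.5], [0.7, 1.0], [0.8, -2.1], [0.4, 0.5]]
[ 0.57215724  0.01382585  0.08820532 -0.00163677] 0.7309836718619398
[[-0.4, -0.9], [0.7, 0.8], [0.7, -0.9], [0.3, 0.1], [-1.0, 0.6], [0.6, 1.1], [-0.4, 0.2], [0.1, 0.7], [-0.1, -1.8], [-0.4, 0.2]]
```

```bash
python3 - <<'E'
from h import *
p,R,s=tcp();P=cam('wrist')
for q in[(0,.085,.019),(0,.092,.019),(.0,.029,.015),(-.01,.029,-.015),(.01,.029,-.015),(-.01,.029,.015),(.01,.029,.015),(-.019,.085,0),(.019,.085,0)]: print(q,proj('wrist',R@np.array(q)+p,P)[0].round(1))
im=cv2.imread('pics/w7.png')
cv2.imwrite('pics/w7e.png',cv2.resize(im[250:450,240:400],None,fx=3,fy=3,interpolation=cv2.INTER_CUBIC))
E
```

```text
(0, 0.085, 0.019) [319.9 262.9]
(0, 0.092, 0.019) [319.9 256.9]
(0.0, 0.029, 0.015) [320.5 349.5]
(-0.01, 0.029, -0.015) [286.7 436. ]
(0.01, 0.029, -0.015) [354. 436.]
(-0.01, 0.029, 0.015) [283.5 349.4]
(0.01, 0.029, 0.015) [357.4 349.4]
(-0.019, 0.085, 0) [273.4 306.5]
(0.019, 0.085, 0) [366.5 306.5]
```

View pics/w7e.png

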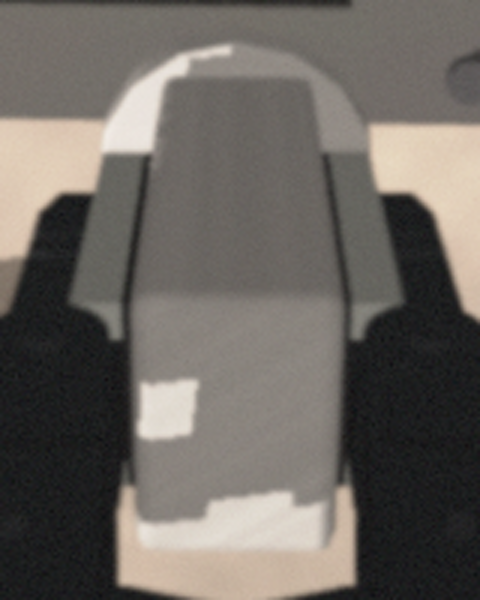

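```bash
python3 - <<'E'
from h import *
# tool-frame camera from current
p,R,s=tcp();K,d,r,t=cam('wrist');Rc=cv2.Rodrigues(r)[0]
Rtc=Rc@R; tt=t+Rc@p   # tool->cam
def pw(pt,p5,rpy): 
    R5=Ro.from_euler('xyz',rpy).as_matrix(); q=R5.T@(np.array(pt)-p5)
    return cv2.projectPoints(q.reshape(1,3),cv2.Rodrigues(Rtc)[0],tt,K,d)[0].ravel().round(1)
c=np.array([.4488,-.19,.045]);ya=.31;ex=np.array([np.cos(ya),np.sin(ya),0])
for n,(p5,rpy) in {'w5':([.451,-.1918,.1396],[-1.573,.003,-1.261]),'w4':([.4504,-.1918,.1794],[-1.565,-.007,-1.261])}.items():
  for m,o in(('collar top front',(.019,.007)),('collar under front',(.019,0)),('grip bottom front',(.015,.007)),('grip top front',(.015,.063)),('grip top back',(-.015,.063)),('stand front top',(.035,0)),('stand back top',(-.035,0))):
    print(n,m,pw(c+ex*o[0]+[0,0,o[1]],np.array(p5),rpy))
im=cv2.imread('pics/w5.png')
cv2.imwrite('pics/w5e.png',cv2.resize(im[190:440,220:410],None,fx=2.4,fy=2.4,interpolation=cv2.INTER_CUBIC))
E
```

```text
w5 collar top front [314.6 263.9]
w5 collar under front [314.8 257.9]
w5 grip bottom front [314.6 273.1]
w5 grip top front [312.1 349. ]
w5 grip top back [312.8 433.6]
w5 stand front top [314.7 220.6]
w5 stand back top [315.2 368.3]
w4 collar top front [313.4 235.8]
w4 collar under front [313.5 231.9]
w4 grip bottom front [313.4 243.6]
w4 grip top front [312.6 289.7]
w4 grip top back [313.  360.1]
w4 stand front top [313.3 200.8]
w4 stand back top [313.9 326.8]
```

View pics/w5e.png

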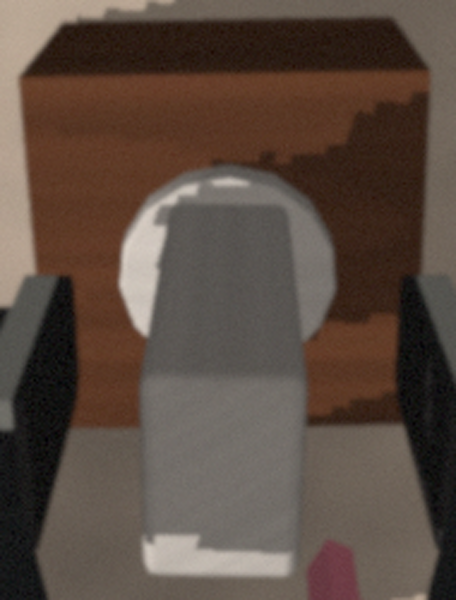

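```bash
python3 - <<'E'
from h import *
rel([.5777,-.0445,.2],0.089-np.pi/2)
E
```

```text
shift mm [ 5.2 32.1 -0.8] units [ 0.0208  0.1286 -0.0031] turn deg [ 1.18  0.46 -0.47] units [ 0.0065  0.0025 -0.0026]
```

```bash
python3 -m creep '[{"dx":0.021,"dy":0.02,"dz":-0.003,"rx":0.0065,"ry":0.003,"rz":-0.003,"claw":255},{"dx":0,"dy":0.05,"dz":0,"rx":0,"ry":0,"rz":0,"claw":255},{"dx":0,"dy":0.05,"dz":0,"rx":0,"ry":0,"rz":0,"claw":255},{"dx":0,"dy":0,"dz":0,"rx":0,"ry":0,"rz":0,"claw":255}]'
python3 - <<'E'
from h import *
rel([.5777,-.0445,.2],0.089-np.pi/2)
snap('wrist','w8.png');snap('side','s8.png');snap('scene','c8.png')
E
```

```text
t: 7.58
position: [0.5778, -0.0452, 0.1998]
tcp_rot: [-1.572, -0.001, -1.481]
force: [0.6, -0.1, -2.4]
opening: 0.0191
shift mm [-0.7 -0.2 -0. ] units [-0.0029 -0.001  -0.0002] turn deg [0.07 0.05 0.04] units [0.0004 0.0003 0.0002]
```

View pics/w8.png

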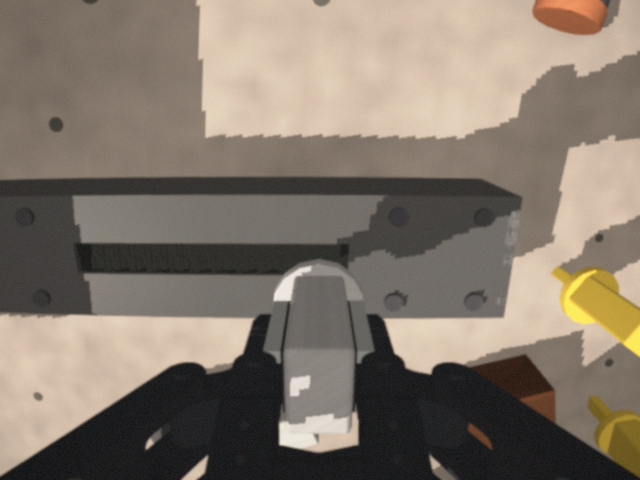

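```bash
python3 - <<'E'
import cv2,numpy as np
a=cv2.resize(cv2.imread('pics/s8.png')[200:380,260:400],(400,514),interpolation=cv2.INTER_CUBIC)
b=cv2.resize(cv2.imread('pics/c8.png')[180:330,230:350],(400,500),interpolation=cv2.INTER_CUBIC)
cv2.imwrite('pics/sc8.png',np.hstack([a[:500],b]))
E
```

```text
(no output)
```

View pics/sc8.png

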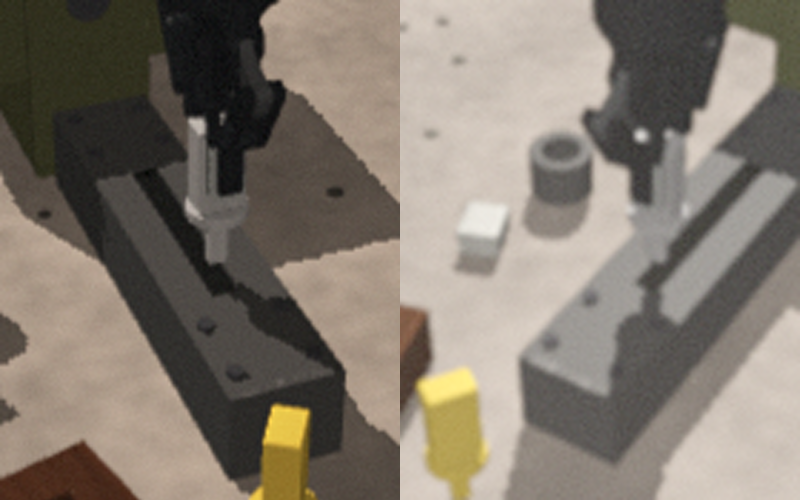

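```bash
cat > fit3.py <<'E'
from h import *
from scipy.optimize import least_squares
P=cam('wrist')
o=[((78,243.5),(9,75,60)),((82,273),(-9,75,60)),((399,216),(24,-100,63)),((484,216),(24,-145,63)),((395,301),(-24,-100,63)),((474.5,301),(-24,-145,63)),((24,216),(24,100,63)),((41,299),(-24,100,63)),((521,197),(35,-165,60)),((503,318),(-35,-165,60))]
Q=np.array([q for _,q in o])/1000.;U=np.array([u for u,_ in o])
def res(v):
    x,y,a=v[:3];z=v[3] if len(v)>3 else 0;R=Ro.from_euler('z',a).as_matrix()
    return (proj('wrist',Q@R.T+[x,y,z],P)-U).ravel()
for v0 in([.573,.016,.1],[.573,.016,.1,0]):
    s=least_squares(res,v0);print(s.x,np.sqrt(np.mean(s.fun**2)));print(s.fun.reshape(-1,2).round(1).tolist())
x,y,a=s.x[:3]
p,R,st=tcp();print('tcp in slot frame mm',(Ro.from_euler('z',-a).as_matrix()@(p-[x,y,0.06])*1000).round(1))
E
python3 fit3.py
```

```text
[0.57392707 0.01335555 0.08710451] 1.25686443944932
[[-3.2, -1.2], [-1.7, -0.1], [0.6, 0.9], [1.1, 1.4], [-0.9, 1.0], [-0.1, 0.5], [1.0, 1.4], [1.0, -0.3], [1.1, -1.1], [1.0, -1.8]]
[ 0.57377875  0.01334447  0.08693398 -0.0005797 ] 1.2005556650374367
[[-2.6, -1.3], [-1.1, -0.2], [0.3, 0.9], [0.7, 1.4], [-1.1, 0.8], [-0.5, 0.3], [1.8, 1.4], [1.6, -0.6], [0.6, -1.0], [0.5, -2.0]]
tcp in slot frame mm [ -0.3 -58.9 141.4]
```

```bash
python3 -m creep '[{"dx":0,"dy":0.04,"dz":0.001,"rx":0,"ry":0,"rz":0,"claw":255},{"dx":0,"dy":0.04,"dz":0,"rx":0,"ry":0,"rz":0,"claw":255},{"dx":0,"dy":0.03,"dz":0,"rx":0,"ry":0,"rz":0,"claw":255},{"dx":0,"dy":0,"dz":0,"rx":0,"ry":0,"rz":0,"claw":255}]'
python3 - <<'E'
from h import *
rel([.5780,-.0445,.166],0.088-np.pi/2);s=manip.sense();print(s['force'],s['moment'])
snap('side','s9.png');snap('scene','c9.png')
a=cv2.resize(cv2.imread('pics/s9.png')[200:380,260:400],(400,514),interpolation=cv2.INTER_CUBIC)
b=cv2.resize(cv2.imread('pics/c9.png')[180:330,230:350],(400,500),interpolation=cv2.INTER_CUBIC)
cv2.imwrite('pics/sc9.png',np.hstack([a[:500],b]))
E
```

```text
t: 8.22
position: [0.5791, -0.0452, 0.1722]
tcp_rot: [-1.569, -0.002, -1.481]
force: [-0.3, -0.3, -2.8]
opening: 0.0193
shift mm [-0.8  6.2 -1. ] units [-0.0033  0.0248 -0.0042] turn deg [-0.13  0.12  0.1 ] units [-0.0007  0.0007  0.0006]
[-0.34711865 -0.27814808 -2.84053976] [-0.0185868  -0.02461818  0.010102  ]
```

View pics/sc9.png

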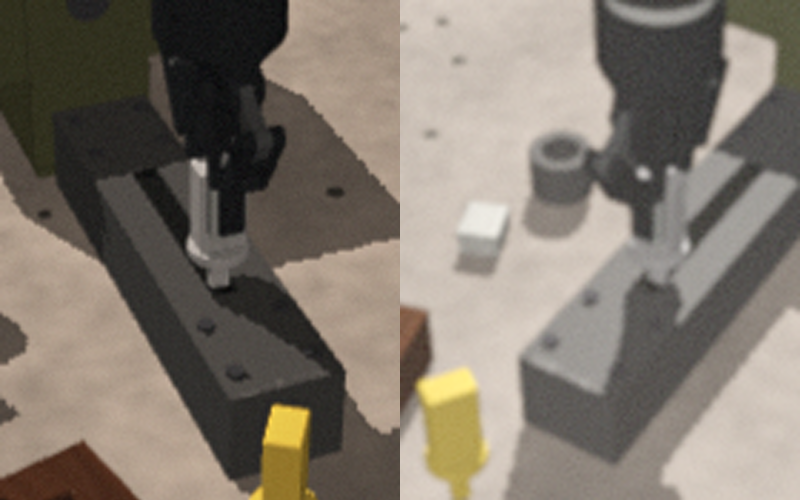

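```bash
python3 -m creep '[{"dx":-0.002,"dy":0.016,"dz":-0.002,"rx":0,"ry":0,"rz":0,"claw":255},{"dx":0,"dy":0,"dz":0,"rx":0,"ry":0,"rz":0,"claw":255}]'; python3 -m creep '[{"dx":0,"dy":0.01,"dz":0,"rx":0,"ry":0,"rz":0,"claw":255},{"dx":0,"dy":0,"dz":0,"rx":0,"ry":0,"rz":0,"claw":255}]'
python3 -m creep '[{"dx":0,"dy":0.008,"dz":0,"rx":0,"ry":0,"rz":0,"claw":255},{"dx":0,"dy":0,"dz":0,"rx":0,"ry":0,"rz":0,"claw":255}]'
```

```text
t: 8.57
position: [0.5792, -0.0449, 0.1693]
tcp_rot: [-1.566, -0.003, -1.481]
force: [-0.6, -0.3, -2.5]
opening: 0.0191
t: 8.82
position: [0.5793, -0.0449, 0.1668]
tcp_rot: [-1.566, -0.003, -1.481]
force: [0.0, 1.0, -2.5]
opening: 0.0193
t: 9.07
position: [0.5796, -0.0451, 0.1653]
tcp_rot: [-1.565, -0.003, -1.481]
force: [0.0, 0.1, -0.4]
opening: 0.0195
```

```bash
python3 -m creep '[{"dx":0,"dy":0.004,"dz":-0.004,"rx":-0.001,"ry":0,"rz":0.001,"claw":255},{"dx":0,"dy":0.003,"dz":0,"rx":-0.001,"ry":0,"rz":0,"claw":255}]'
python3 -m creep '[{"dx":-0.008,"dy":0.003,"dz":0,"rx":0,"ry":0,"rz":0,"claw":255},{"dx":-0.008,"dy":0.003,"dz":0,"rx":0,"ry":0,"rz":0,"claw":255}]'
python3 -m creep '[{"dx":-0.008,"dy":0.003,"dz":0,"rx":0,"ry":0,"rz":0,"claw":255},{"dx":-0.008,"dy":0.003,"dz":0,"rx":0,"ry":0,"rz":0,"claw":255}]'
```

```text
t: 9.32
position: [0.5795, -0.0454, 0.1644]
tcp_rot: [-1.568, -0.001, -1.481]
force: [-0.1, 0.0, 0.8]
opening: 0.0193
t: 9.57
position: [0.5794, -0.0418, 0.1632]
tcp_rot: [-1.568, -0.002, -1.481]
force: [0.8, -1.0, 0.5]
opening: 0.0194
t: 9.82
position: [0.5791, -0.0379, 0.1618]
tcp_rot: [-1.567, -0.003, -1.481]
force: [0.1, -2.1, 2.0]
opening: 0.0193
```

```bash
python3 -m creep '[{"dx":-0.008,"dy":-0.003,"dz":0,"rx":-0.001,"ry":0,"rz":0.001,"claw":255},{"dx":-0.008,"dy":-0.002,"dz":0,"rx":-0.001,"ry":0,"rz":0,"claw":255}]'
python3 -m creep '[{"dx":-0.008,"dy":0,"dz":0,"rx":0,"ry":0,"rz":0,"claw":255},{"dx":-0.008,"dy":0,"dz":0,"rx":0,"ry":0,"rz":0,"claw":255}]'
python3 -m creep '[{"dx":-0.008,"dy":0,"dz":0,"rx":0,"ry":0,"rz":0,"claw":255},{"dx":-0.006,"dy":0,"dz":0,"rx":0,"ry":0,"rz":0,"claw":255}]'
python3 - <<'E'
from h import *
p,R,st=tcp();print('tcp in slot frame mm',(Ro.from_euler('z',-.088).as_matrix()@(p-[.5732,.0138,0.06])*1000).round(1))
E
```

```text
t: 10.07
position: [0.5788, -0.0337, 0.1632]
tcp_rot: [-1.573, 0.0, -1.481]
force: [0.1, -2.2, 0.5]
opening: 0.0191
t: 10.32
position: [0.5784, -0.0293, 0.1632]
tcp_rot: [-1.574, 0.001, -1.481]
force: [0.6, -2.4, 1.4]
opening: 0.0193
t: 10.58
position: [0.5779, -0.0255, 0.1631]
tcp_rot: [-1.574, 0.001, -1.48]
force: [-0.8, -1.7, 1.0]
opening: 0.0193
tcp in slot frame mm [  1.3 -39.5 103.1]
```

```bash
python3 -m creep '[{"dx":-0.006,"dy":0.001,"dz":-0.001,"rx":0.001,"ry":0,"rz":0,"claw":255},{"dx":-0.006,"dy":0.001,"dz":-0.001,"rx":0.001,"ry":0,"rz":0,"claw":255}]'
python3 -m creep '[{"dx":-0.006,"dy":0.001,"dz":-0.001,"rx":0,"ry":0,"rz":0,"claw":255},{"dx":-0.006,"dy":0.001,"dz":-0.001,"rx":0,"ry":0,"rz":0,"claw":255}]'
```

```text
t: 10.82
position: [0.5771, -0.0224, 0.1626]
tcp_rot: [-1.567, 0.001, -1.48]
force: [0.1, -2.4, 1.7]
opening: 0.0194
t: 11.08
position: [0.5764, -0.0194, 0.1623]
tcp_rot: [-1.567, 0.0, -1.48]
force: [0.7, -1.9, 1.7]
opening: 0.0192
```

```bash
python3 -c "
from h import *
s=manip.sense();print(s['force'],s['position'])"
```

```text
[ 0.71867762 -1.90037076  1.69143882] [ 0.5764012  -0.01936285  0.16226455]
```

```bash
python3 -m creep '[{"dx":-0.006,"dy":0,"dz":0,"rx":0,"ry":0,"rz":0,"claw":255},{"dx":-0.006,"dy":0,"dz":0,"rx":0,"ry":0,"rz":0,"claw":255}]'
python3 -m creep '[{"dx":-0.006,"dy":0,"dz":0,"rx":0,"ry":0,"rz":0,"claw":255},{"dx":-0.006,"dy":0,"dz":0,"rx":0,"ry":0,"rz":0,"claw":255}]'
```

```text
t: 11.32
position: [0.5761, -0.0162, 0.1623]
tcp_rot: [-1.567, 0.0, -1.48]
force: [0.3, -2.9, 2.6]
opening: 0.0191
t: 11.58
position: [0.5759, -0.013, 0.1624]
tcp_rot: [-1.567, 0.0, -1.48]
force: [-0.2, -2.0, 1.7]
opening: 0.0188
```

```bash
python3 -m creep '[{"dx":-0.006,"dy":0,"dz":0,"rx":0,"ry":0,"rz":0,"claw":255},{"dx":-0.006,"dy":0,"dz":0,"rx":0,"ry":0,"rz":0,"claw":255}]'
python3 -m creep '[{"dx":-0.006,"dy":0,"dz":0,"rx":0,"ry":0,"rz":0,"claw":255},{"dx":-0.006,"dy":0,"dz":0,"rx":0,"ry":0,"rz":0,"claw":255}]'
```

```text
t: 11.82
position: [0.5756, -0.0098, 0.1623]
tcp_rot: [-1.567, 0.0, -1.48]
force: [-0.6, -3.2, 3.6]
opening: 0.0195
t: 12.08
position: [0.5752, -0.0066, 0.1623]
tcp_rot: [-1.567, 0.0, -1.48]
force: [-0.1, -3.6, 1.9]
opening: 0.0196
```

```bash
python3 -m creep '[{"dx":-0.006,"dy":0,"dz":0,"rx":0,"ry":0,"rz":0,"claw":255},{"dx":-0.006,"dy":0,"dz":0,"rx":0,"ry":0,"rz":0,"claw":255}]'
python3 -m creep '[{"dx":-0.006,"dy":0,"dz":0,"rx":0,"ry":0,"rz":0,"claw":255},{"dx":-0.006,"dy":0,"dz":0,"rx":0,"ry":0,"rz":0,"claw":255}]'
```

```text
t: 12.32
position: [0.575, -0.0035, 0.1623]
tcp_rot: [-1.567, 0.0, -1.48]
force: [0.2, -1.8, 2.9]
opening: 0.0192
t: 12.58
position: [0.5747, -0.0002, 0.1624]
tcp_rot: [-1.567, 0.0, -1.48]
force: [0.1, -3.1, 2.3]
opening: 0.019
```

```bash
python3 -m creep '[{"dx":-0.006,"dy":0,"dz":0,"rx":0,"ry":0,"rz":0,"claw":255},{"dx":-0.006,"dy":0,"dz":0,"rx":0,"ry":0,"rz":0,"claw":255}]'
python3 -m creep '[{"dx":-0.006,"dy":0,"dz":0,"rx":0,"ry":0,"rz":0,"claw":255},{"dx":-0.006,"dy":0,"dz":0,"rx":0,"ry":0,"rz":0,"claw":255}]'
```

```text
t: 12.82
position: [0.5744, 0.003, 0.1624]
tcp_rot: [-1.567, 0.0, -1.48]
force: [0.9, -3.0, 1.9]
opening: 0.0191
t: 13.08
position: [0.5741, 0.0062, 0.1624]
tcp_rot: [-1.567, 0.0, -1.48]
force: [-0.4, -2.7, 2.3]
opening: 0.0191
```

```bash
python3 -m creep '[{"dx":-0.006,"dy":0,"dz":0,"rx":0,"ry":0,"rz":0,"claw":255},{"dx":-0.006,"dy":0,"dz":0,"rx":0,"ry":0,"rz":0,"claw":255}]'
python3 -m creep '[{"dx":-0.006,"dy":0,"dz":0,"rx":0,"ry":0,"rz":0,"claw":255},{"dx":-0.006,"dy":0,"dz":0,"rx":0,"ry":0,"rz":0,"claw":255}]'
```

```text
t: 13.32
position: [0.5738, 0.0094, 0.1624]
tcp_rot: [-1.567, 0.0, -1.48]
force: [0.4, -1.6, 1.8]
opening: 0.0193
t: 13.58
position: [0.5735, 0.0126, 0.1624]
tcp_rot: [-1.567, 0.0, -1.48]
force: [0.1, -1.7, 2.6]
opening: 0.019
```

```bash
python3 -m creep '[{"dx":-0.006,"dy":0,"dz":0,"rx":0,"ry":0,"rz":0,"claw":255},{"dx":-0.006,"dy":0,"dz":0,"rx":0,"ry":0,"rz":0,"claw":255}]'
python3 -m creep '[{"dx":-0.006,"dy":0,"dz":0,"rx":0,"ry":0,"rz":0,"claw":255},{"dx":-0.006,"dy":0,"dz":0,"rx":0,"ry":0,"rz":0,"claw":255}]'
```

```text
t: 13.82
position: [0.5732, 0.0157, 0.1624]
tcp_rot: [-1.567, 0.0, -1.48]
force: [0.8, -2.6, 1.9]
opening: 0.019
t: 14.08
position: [0.5729, 0.019, 0.1624]
tcp_rot: [-1.567, 0.0, -1.48]
force: [-0.8, -2.8, 2.7]
opening: 0.0194
```

```bash
python3 -m creep '[{"dx":-0.006,"dy":0,"dz":0,"rx":0,"ry":0,"rz":0,"claw":255},{"dx":-0.006,"dy":0,"dz":0,"rx":0,"ry":0,"rz":0,"claw":255}]'
python3 -m creep '[{"dx":-0.006,"dy":0,"dz":0,"rx":0,"ry":0,"rz":0,"claw":255},{"dx":-0.006,"dy":0,"dz":0,"rx":0,"ry":0,"rz":0,"claw":255}]'
```

```text
t: 14.32
position: [0.5726, 0.0221, 0.1624]
tcp_rot: [-1.567, 0.0, -1.48]
force: [-0.1, -2.5, 3.4]
opening: 0.019
t: 14.58
position: [0.5723, 0.0254, 0.1624]
tcp_rot: [-1.567, 0.0, -1.48]
force: [0.3, -2.5, 1.9]
opening: 0.0191
```

```bash
python3 -m creep '[{"dx":-0.006,"dy":0,"dz":0,"rx":0,"ry":0,"rz":0,"claw":255},{"dx":-0.006,"dy":0,"dz":0,"rx":0,"ry":0,"rz":0,"claw":255}]'
python3 -m creep '[{"dx":-0.006,"dy":0,"dz":0,"rx":0,"ry":0,"rz":0,"claw":255},{"dx":-0.006,"dy":0,"dz":0,"rx":0,"ry":0,"rz":0,"claw":255}]'
```

```text
t: 14.82
position: [0.572, 0.0286, 0.1624]
tcp_rot: [-1.567, 0.0, -1.48]
force: [0.3, -2.9, 1.7]
opening: 0.0192
t: 15.08
position: [0.5717, 0.0317, 0.1624]
tcp_rot: [-1.567, 0.0, -1.48]
force: [0.9, -2.1, 2.7]
opening: 0.0189
```

```bash
python3 -m creep '[{"dx":-0.006,"dy":0,"dz":0,"rx":0,"ry":0,"rz":0,"claw":255},{"dx":-0.006,"dy":0,"dz":0,"rx":0,"ry":0,"rz":0,"claw":255}]'
python3 -m creep '[{"dx":-0.006,"dy":0,"dz":0,"rx":0,"ry":0,"rz":0,"claw":255},{"dx":-0.006,"dy":0,"dz":0,"rx":0,"ry":0,"rz":0,"claw":255}]'
```

```text
t: 15.32
position: [0.5706, 0.0356, 0.1613]
tcp_rot: [-1.57, 0.002, -1.481]
force: [0.4, -0.6, -2.2]
opening: 0.019
t: 15.58
position: [0.5701, 0.0382, 0.1608]
tcp_rot: [-1.571, 0.0, -1.48]
force: [0.2, -7.8, -0.5]
opening: 0.019
```

Fz dropped to the key's weight and side force rose to 7.8 N, so the blade is in the groove and against its far wall. I'll back off slightly, then press down.

```bash
python3 -m creep '[{"dx":0.007,"dy":0,"dz":0,"rx":0,"ry":0,"rz":0,"claw":255},{"dx":0,"dy":0.004,"dz":0,"rx":0,"ry":0,"rz":0,"claw":255}]'
python3 -m creep '[{"dx":0,"dy":0.008,"dz":0,"rx":0,"ry":0,"rz":0,"claw":255},{"dx":0,"dy":0.004,"dz":0,"rx":0,"ry":0,"rz":0,"claw":255}]'
```

```text
t: 15.82
position: [0.57, 0.0366, 0.1594]
tcp_rot: [-1.571, 0.001, -1.48]
force: [0.1, -0.4, -2.6]
opening: 0.0192
t: 16.08
position: [0.5697, 0.0371, 0.1559]
tcp_rot: [-1.572, 0.002, -1.48]
force: [0.4, -1.3, -2.4]
opening: 0.0191
```

```bash
python3 -m creep '[{"dx":0.003,"dy":0.008,"dz":0.004,"rx":0,"ry":0,"rz":0,"claw":255},{"dx":0,"dy":0.004,"dz":0,"rx":0.001,"ry":0,"rz":-0.001,"claw":255}]'
python3 -m creep '[{"dx":0,"dy":0.006,"dz":0,"rx":0,"ry":0,"rz":0,"claw":255},{"dx":0,"dy":0.003,"dz":0,"rx":0,"ry":0,"rz":0,"claw":255}]'
```

```text
t: 16.32
position: [0.5708, 0.0365, 0.1525]
tcp_rot: [-1.569, -0.001, -1.48]
force: [0.2, 0.9, -1.7]
opening: 0.0192
t: 16.58
position: [0.5708, 0.0366, 0.1521]
tcp_rot: [-1.568, -0.002, -1.48]
force: [-2.8, -0.3, 3.7]
opening: 0.0188
```

Contact at TCP z 0.152, the height expected for the collar on the cover. I'll check in the pictures before releasing.

```bash
python3 -m creep '[{"dx":0,"dy":0.006,"dz":0,"rx":-0.001,"ry":0,"rz":0.001,"claw":255},{"dx":0,"dy":0.003,"dz":0,"rx":0,"ry":0,"rz":0,"claw":255}]'
python3 - <<'E'
from h import *
snap('side','s10.png');snap('scene','c10.png');snap('wrist','w10.png')
a=cv2.resize(cv2.imread('pics/s10.png')[180:360,250:390],(400,514),interpolation=cv2.INTER_CUBIC)
b=cv2.resize(cv2.imread('pics/c10.png')[160:310,260:380],(400,500),interpolation=cv2.INTER_CUBIC)
cv2.imwrite('pics/sc10.png',np.hstack([a[:500],b]))
E
```

```text
t: 16.82
position: [0.571, 0.0364, 0.1521]
tcp_rot: [-1.57, 0.001, -1.48]
force: [-2.3, 0.6, 2.6]
opening: 0.0189
```

View pics/sc10.png

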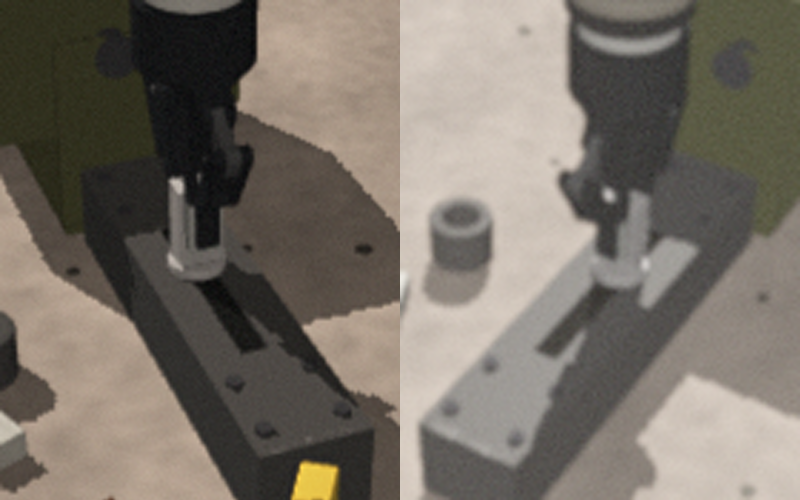

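View pics/w10.png

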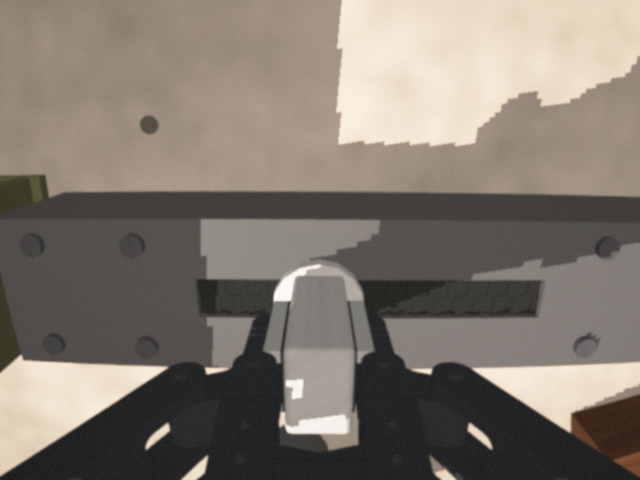

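```bash
python3 -m creep '[{"dx":0,"dy":0.016,"dz":-0.002,"rx":0,"ry":0,"rz":0,"claw":255},{"dx":0,"dy":0.012,"dz":-0.001,"rx":0,"ry":0,"rz":0,"claw":255}]'
python3 -m creep '[{"dx":0,"dy":0,"dz":0,"rx":0,"ry":0,"rz":0,"claw":190},{"dx":0,"dy":0,"dz":0,"rx":0,"ry":0,"rz":0,"claw":130},{"dx":0,"dy":0,"dz":0,"rx":0,"ry":0,"rz":0,"claw":105},{"dx":0,"dy":0,"dz":0,"rx":0,"ry":0,"rz":0,"claw":105}]'
python3 - <<'E'
from h import *
snap('wrist','w11.png');print(manip.sense()['force'])
E
```

```text
t: 17.23
position: [0.5707, 0.0365, 0.152]
tcp_rot: [-1.565, -0.0, -1.479]
force: [-8.8, -0.0, 20.3]
opening: 0.0191
t: 17.73
position: [0.5714, 0.0365, 0.1522]
tcp_rot: [-1.563, -0.001, -1.479]
force: [-0.0, -0.3, -0.8]
opening: 0.0503
[-0.05080237 -0.69957727 -0.98163658]
```

View pics/w11.png

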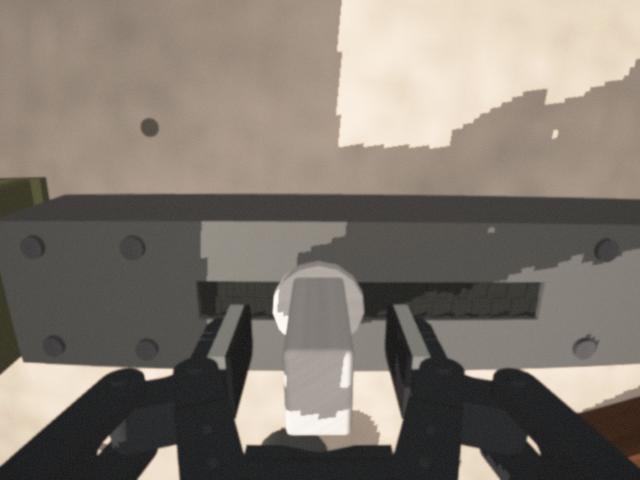

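It held 20 N solidly, the collar is on the cover, and the key is released and standing upright at (319,340). Now I'll retreat straight up.

```bash
python3 -m creep '[{"dx":0,"dy":-0.06,"dz":0,"rx":0,"ry":0,"rz":0,"claw":105},{"dx":0,"dy":-0.1,"dz":0,"rx":0,"ry":0,"rz":0,"claw":105},{"dx":0,"dy":-0.12,"dz":0,"rx":0,"ry":0,"rz":0,"claw":105},{"dx":0,"dy":-0.12,"dz":0,"rx":0,"ry":0,"rz":0,"claw":105},{"dx":0,"dy":-0.1,"dz":0,"rx":0,"ry":0,"rz":0,"claw":105},{"dx":0,"dy":0,"dz":0,"rx":0,"ry":0,"rz":0,"claw":105},{"dx":0,"dy":0,"dz":0,"rx":0,"ry":0,"rz":0,"claw":105}]'
python3 - <<'E'
from h import *
snap('side','s12.png');snap('scene','c12.png');snap('wrist','w12.png')
a=cv2.resize(cv2.imread('pics/s12.png')[180:360,250:390],(400,514),interpolation=cv2.INTER_CUBIC)
b=cv2.resize(cv2.imread('pics/c12.png')[160:310,260:380],(400,500),interpolation=cv2.INTER_CUBIC)
cv2.imwrite('pics/sc12.png',np.hstack([a[:500],b]))
# expected grip-top/collar pixels for a key seated at slot
for m,h in(('top',.123),('collar under',.06)):
    X=[.5712,.0365,h];print(m,[(c,proj(c,X)[0].round(1)) for c in('side','scene','wrist')])
E
```

```text
t: 18.65
position: [0.5703, 0.0365, 0.285]
tcp_rot: [-1.561, -0.001, -1.479]
force: [-0.4, -0.1, -0.6]
opening: 0.0501
top [('side', array([318.6, 243.9])), ('scene', array([326.2, 218.4])), ('wrist', array([319.5, 248.2]))]
collar under [('side', array([319. , 273.2])), ('scene', array([325.3, 240.3])), ('wrist', array([319.3, 221.3]))]
```

View pics/sc12.png

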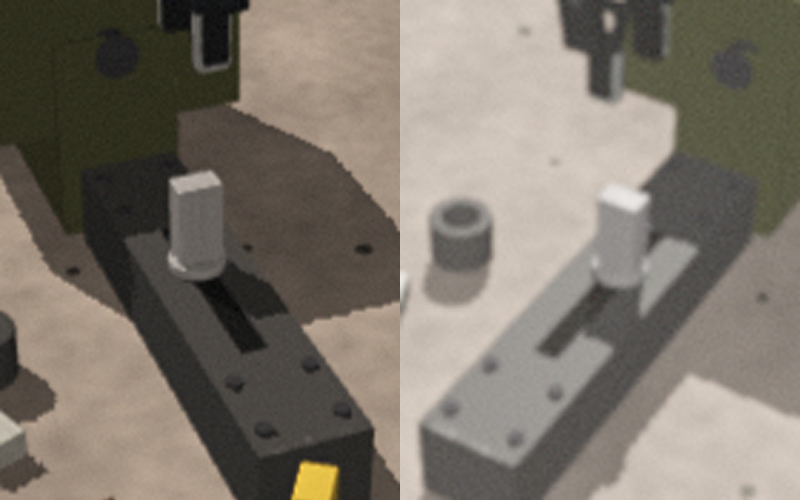

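View pics/w12.png

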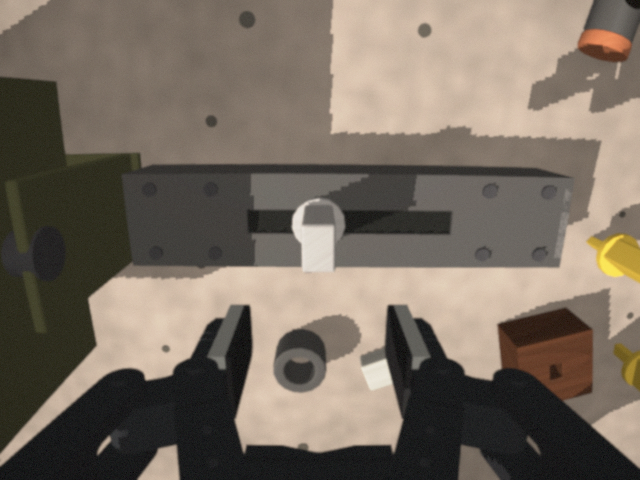

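```bash
python3 - <<'E'
from h import *
s=manip.sense();print(s['t'],s['force']);print(manip.sign_off())
E
```

```text
18.8 [-0.50300477 -0.67994066  0.44866508]
the job is handed in; nothing more can be done
None
```

The key is seated in the lock bar's groove with its collar down on the housing. I let go of it, moved the arm clear and handed the job in at t = 18.8 s; no verdict is reported.

**What I did:** I took the steel key from its stand and put its blade through the slot about 59 mm from the middle, on the side away from the bin. I slid it towards the bin with about 3 to 6 N of downward force on the bar. It met the groove about 22 mm past the middle. After backing off about 1.5 mm from the groove's far wall, I pushed it down.

**Last checks:**
- **Seating:** the collar met the cover at the expected height and took a 20 N push without moving.
- **Position:** in the side view the grip's top is at pixel (318.3, 243.7), against (318.6, 243.9) predicted for a seated, upright key. The scene and wrist views also look upright.
- **Bar:** its shift can't be seen directly. The largest side force I read was 7.8 N, at the groove wall and below the 15 N that drags the bar. Forces were only read at the end of each short move.
- **Bin and bystanders:** the arm never came near the mallet head, bushing, gauge block or bin, and none looks moved in the last pictures. I did not measure their positions again.

**What disagreed:** the first estimate of the housing's angle, from the fixed cameras (0.102 rad), differed from the wrist camera's (0.088 rad). I used the wrist value. My first move command was refused because it lacked some keys, so nothing moved.

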